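Put the plug gauge away in its storage tube

ROBOT

A 6-joint arm with a two-finger parallel gripper is mounted at the origin on the work surface. World frame = base frame: x ahead of the robot, y to its left, z up, the work surface at z = 0. Lengths are in m, angles in degrees, forces in N, time in s.
With the tool pointing down it reaches from about 0.4 to 0.825 m from the base axis. Payload 7 kg.
Tool frame: the origin (TCP) lies at the centre of the arm's flange, where the gripper is bolted on; the fingertips stand 178 mm ahead of it and the grasp point (between the pads) lies 159 mm ahead of it; z points along the fingers, y is the line along which they close (so a half turn about z gives the same grasp; the last joint's range is limited). The gripper opens to 88 mm and grips with 3 to 60 N. Pads are 19 mm wide; open, the fingers measure 130 mm over their backs; the gripper's body (78 mm by 193 mm) begins 47 mm behind the grasp point.
Start: joints at [-48.81, 20.546, 0.682, 0, -70.136, -16.507], TCP at [0.282, -0.613, 0.405] pointing down, gripper open.
Joint ranges: [-176.03, 176.03], [-82.01, 121.73], [-58.28, 71.71], [-173.87, 95.51], [-174.79, -0.11], [-173.66, 173.66]. Speed limits (degrees/s): [136.94, 136.94, 172.46, 180, 180, 180].

INTERFACE

Orientations are given as [roll, pitch, yaw] about the fixed x, y, z axes, in that order (R = Rz(yaw) Ry(pitch) Rx(roll)).
In Python, from plant import telemetry, snapshot, workorder, nets gives the robot as it stands.
- The arm moves only by the shell command python3 -m creep 'ROWS'. ROWS is JSON, a list that holds one entry, the list of rows, each a list of 5 numbers: the shift along the tool's x, y, z normalised to -1 to 1, where 1 is 0.2 m, then the turn about the tool's z normalised to -1 to 1, where 1 is pi/2 rad, then the opening, from 0 (shut) to 1 (fully open). In form: [[[x, y, z, spin, hand], ...]]. A call has 1 to 8 rows; each row shifts and turns the commanded pose from where the row before left it, along the tool's axes as they then stand; what a row does not reach is not made up. A row lasts 1/12 s, in which the tool goes at most 41.7 mm and 7.16 degrees, less where a joint would pass 70% of its speed; a pose out of reach is approached as far as the arm can. A call with a number of a shift or a turn outside -1 to 1 is refused whole. A call with a gripper value outside its range is refused whole. The fingers move at their own pace and stop on an object; the grip force is fixed at half the most. Time passes only in rows, so rows that do not move let the fingers close. It gives the time, the measured TCP pose, the force, the opening and the grip force at its end, in the units of the state.
- telemetry.get_obs(): the state, without advancing time (a new reading comes with each control period).
- snapshot(name): name is "scene" or "side" or "wrist"; returns a dict with "frame" (400x640x3 uint8, red, green, blue), "fx", "fy", "cx", "cy" (pixels), "rvec" (rotation vector, rad) and "tvec" (3), from world to camera coordinates, as OpenCV has them; the wrist camera has in their place "mount" (4x4, takes a point from camera to tool coordinates, whose origin is the TCP and whose axes are the flange's). Camera axes: x right, y down, z forward; pixel columns grow to the right and rows downward; lengths in m; the calibration is good to about 2 mm. A picture is of the moment at which its call begins: read the wrist's pose just before it. There is no depth.
- workorder.close_job(): hands the job in; it is judged then, once.
Trained networks look in a picture, given as the dict that the camera call returned (one of the last four; its "shot" number tells which), for a name from the list of things; names that differ only in an ending like _2 or _b are one class to them, and where a whole thing is asked for, a point or a joint stands for the part that bears it (a point fixed in the world has none). Each returns a list of dicts, best first, with "confidence" (0 to 1); they miss things now and then, are a little off and sometimes report something else, mostly with a low value. They report only what shows in the picture. A call takes as long as a camera call.
- nets.find_in(picture, query): "uv" ([column, row] in pixels, amid what is visible of it).
- nets.masks_of(picture, query): "region" (400x640 bool, what is visible of it) and "uv" ([column, row] in pixels, amid what is visible of it).
- nets.landmark_of(picture, query): "uv" ([column, row] in pixels: a listed point, or the origin of a listed thing).
The state is a dict: "clock": time; "joint_pos": joint angles; "qvel": joint speeds; "tau": joint torques, N m; "tool_pos": TCP position; "orientation": TCP orientation; "force": force on the tool from outside, world axes, zero at the start; "moment": the same for the moment, N m; "opening": finger opening in m; "gripper_force": force on a finger pad.
Only numpy, scipy, OpenCV 4.12 (cv2) and the standard library are available. Lean on these libraries where they do the work, as an engineer would, in place of code of your own. Each camera call takes 0.05 s, during which the arm holds its last target. There are 200 camera calls.

TASK

Before the grinding starts, put the thinner of the two plug gauges away from the dust: lift the cover off the storage tube by its knob and stand it upright on the bench beside it, let go, then slide the gauge, handle up, all the way down into the tube, and put the cover back so that it sits flat on the tube's flange. Do not drop the gauge or the cover or tip the gauge over, and leave everything else on the bench where it is.

Things in the scene. Friction and masses are not known exactly. Their poses are not given: they have to be found in the camera images.
- tube: upright storage tube, fixed to the bench. Origin at bench level on the bore axis, z up. Base plate 100 x 100 x 10 mm; tube 54 mm outside; bore 32 mm, flat floor at z = 14, mouth at z = 74; flat flange 84 mm across, its top at z = 64, so the tube's last 10 mm is a collar above it. The bench on its -y side (robot's right) is clear to 220 mm from the axis
- tube_mouth (a point): centre of the bore's mouth, 74 mm above the bench
- cover: the tube's loose aluminium cover: an upturned can, 72 mm outside, 64 inside, 68 high with a 5 mm top, open below; on top a round knob 22 mm across, straight from z = 76 to its top at z = 98. Origin at the centre of the open lower rim, z up. About 0.22 kg. At the start it sits on the tube's flange, round the collar, with 5 mm play all round
- cover_knob (a point): where to grip the cover's knob: on its axis, 90 mm above the cover's lower rim
- slim_gauge: the thinner of two steel plug gauges, standing on the bench: gauging end 30 mm across, 60 long, 3 mm chamfer at the foot (fits the 32 mm bore); above it a handle 20 mm across, 45 long; total 105. Origin at the centre of its foot, z up. About 0.4 kg. Fully in, its foot is on the bore's floor and the gauging end's top flush with the tube's mouth; the handle stands out
- slim_gauge_handle (a point): point to grip on the slim gauge's handle: on the axis, 87 mm above its foot (18 below the top)
- fat_gauge: the other plug gauge, the thicker one: same handle, gauging end 42 mm across instead of 30, so it cannot enter the tube; total height 105, origin at the centre of its foot; bystander
- nut: large steel hex nut lying flat, 46 mm across flats, 24 high; bystander
- disc: grinding disc lying flat, 115 mm across, 6 thick; bystander
- grinder: angle grinder lying down, about 290 x 200 x 65 mm, 1.9 kg; bystander
- wrench: flat steel open-end wrench, 200 mm long, 8 thick; bystander
- clamp: G-clamp lying flat, about 220 x 100 x 20 mm; bystander
- die_grinder: straight die grinder lying down, about 185 mm long, 38 high; bystander

How it is judged:
By the outcome, as a careful person would: the job done as asked, in the order asked, and still so for the second after the job is handed in, with the robot touching nothing.
It also fails if it takes over 72 s, if anything falls off the work surface, if the arm or the gripper's body presses on something with over 40 N, if the wrist force passes 120 N, or if a joint passes its speed limit or range.

## Working session

There is one attempt and no reset: what is moved stays moved. The work goes in short steps, Python scripts to look and compute and a shell command to move; the robot and the scene stay as the last step left them, time stands still between calls to the robot, and variables do not carry over. Pictures are saved under pics/ and viewed, at most 10 in all, crops included, and the job is handed in when it is done.

```bash
mkdir -p pics; cat > h.py <<'E'
import numpy as np,cv2
from scipy.spatial.transform import Rotation as Ro
from plant import telemetry,snapshot,workorder,nets
def shot(n):
    o=telemetry.get_obs(); p=snapshot(n)
    K=np.array([[p['fx'],0,p['cx']],[0,p['fy'],p['cy']],[0,0,1.]])
    if n=='wrist':
        T=np.eye(4);T[:3,:3]=Ro.from_euler('xyz',o['orientation'],degrees=True).as_matrix();T[:3,3]=o['tool_pos']
        M=np.linalg.inv(T@np.array(p['mount']))
    else:
        M=np.eye(4);M[:3,:3]=cv2.Rodrigues(np.array(p['rvec'],float))[0];M[:3,3]=p['tvec']
    p['P']=K@M[:3]; p['C']=-M[:3,:3].T@M[:3,3]; p['D']=(K@M[:3,:3])
    return p
def atz(p,uv,z):
    d=np.linalg.solve(p['D'],[uv[0],uv[1],1.]);return p['C']+d*(z-p['C'][2])/d[2]
def proj(p,X):
    q=p['P']@np.append(X,1);return q[:2]/q[2]
def tri(ps,uvs):
    A=[]
    for p,(u,v) in zip(ps,uvs): A+=[u*p['P'][2]-p['P'][0],v*p['P'][2]-p['P'][1]]
    x=np.linalg.svd(np.array(A))[2][-1];return x[:3]/x[3]
def save(p,f,): cv2.imwrite('pics/'+f,p['frame'][:,:,::-1])
E
python3 - <<'E'
from h import *
o=telemetry.get_obs();print({k:np.round(v,3).tolist() for k,v in o.items()})
ps={n:shot(n) for n in('scene','side','wrist')}
big=np.vstack([ps['scene']['frame'],ps['side']['frame']]);cv2.imwrite('pics/a.png',cv2.resize(big[:,:,::-1],(480*800//600*1,600)) if 0 else cv2.resize(big[:,:,::-1],(480,600)))
save(ps['scene'],'scene.png');save(ps['side'],'side.png');save(ps['wrist'],'wrist.png')
for q,z in [('cover_knob',.154),('tube_mouth',.074),('slim_gauge_handle',.087),('slim_gauge',0),('fat_gauge',0),('nut',0),('disc',0),('grinder',0),('wrench',0),('clamp',0),('die_grinder',0),('cover',.064),('tube',0)]:
    u=[];pp=[]
    for n,p in ps.items():
        for r in nets.landmark_of(p,q)[:2]:
            print(q,n,np.round(r['uv']),round(r['confidence'],2),np.round(atz(p,r['uv'],z),3))
E
```

```text
{'clock': 0.0, 'joint_pos': [-48.81, 20.592, 0.634, -0.019, -70.134, -16.507], 'qvel': [-0.081, -0.037, 0.098, -0.088, 0.028, 0.023], 'tau': [0.002, -58.271, 29.305, 6.997, 0.007, -0.0], 'tool_pos': [0.282, -0.613, 0.404], 'orientation': [179.906, -0.009, -155.323], 'force': [-0.199, 0.448, -0.173], 'moment': [-0.012, 0.019, -0.024], 'gripper_force': 0.0, 'opening': 0.088}
cover_knob side [340. 194.] 0.97 [ 0.536 -0.035  0.154]
tube_mouth scene [304. 192.] 0.86 [ 0.539 -0.062  0.074]
tube_mouth side [339. 208.] 0.58 [ 0.567 -0.062  0.074]
slim_gauge_handle scene [417. 226.] 0.75 [0.593 0.294 0.087]
slim_gauge_handle side [243. 254.] 0.57 [0.593 0.29  0.087]
slim_gauge scene [408. 241.] 0.71 [0.593 0.281 0.   ]
slim_gauge side [245. 276.] 0.59 [ 0.599  0.294 -0.   ]
fat_gauge scene [417. 203.] 0.81 [0.443 0.293 0.   ]
fat_gauge side [280. 307.] 0.95 [0.438 0.293 0.   ]
nut scene [370. 217.] 0.56 [0.531 0.152 0.   ]
nut side [299. 266.] 0.6 [0.516 0.16  0.   ]
disc scene [310. 279.] 0.65 [0.789 0.018 0.   ]
disc scene [458. 248.] 0.42 [0.584 0.431 0.   ]
grinder scene [171. 208.] 0.87 [ 0.643 -0.484  0.   ]
grinder side [402. 171.] 0.71 [ 0.636 -0.502  0.   ]
grinder side [253. 357.] 0.65 [0.368 0.429 0.   ]
wrench scene [458. 249.] 0.79 [0.588 0.43  0.   ]
wrench side [206. 307.] 0.93 [0.578 0.43  0.   ]
clamp scene [460. 194.] 0.95 [0.374 0.428 0.   ]
clamp side [251. 358.] 0.62 [0.369 0.434 0.   ]
die_grinder scene [377. 276.] 0.78 [0.733 0.206 0.   ]
die_grinder side [242. 237.] 0.78 [0.751 0.201 0.   ]
cover scene [306. 196.] 0.82 [ 0.541 -0.055  0.064]
cover side [252. 357.] 0.72 [0.329 0.452 0.064]
cover side [343. 230.] 0.66 [0.486 0.004 0.064]
tube scene [308. 208.] 0.77 [ 0.544 -0.048  0.   ]
tube side [345. 230.] 0.72 [ 0.539 -0.059  0.   ]
```

View pics/scene.png

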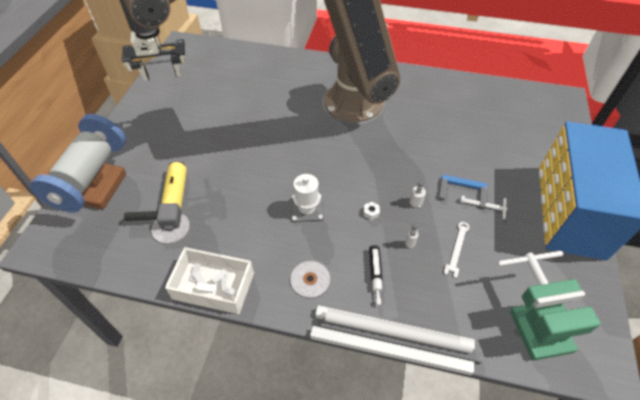

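View pics/side.png

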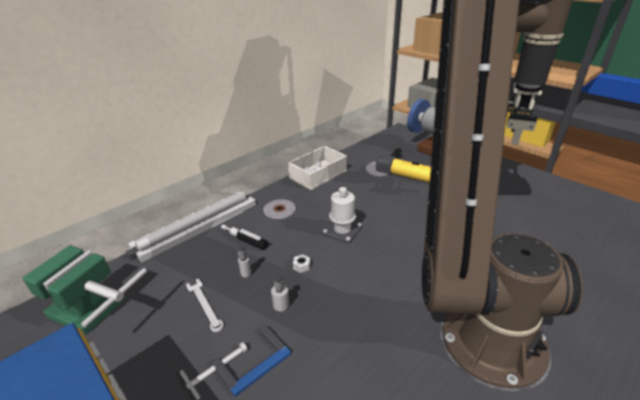

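The scene view shows the covered tube at about (306,195), slim gauge at (412,238), fat gauge at (417,198). The side view agrees, with the tube at (343,215), slim at (244,264) and fat at (280,297). The network positions are consistent with this: tube about (0.54,-0.057), slim gauge about (0.593,0.29). I'll turn to yaw 180 and go over the cover.

```bash
python3 -m creep '[[[0,0,0,0.069,1],[0,0,0,0.069,1],[0,0,0,0.068,1],[0,0,0,0.068,1],[-0.05,0.1,0,0,1],[-0.08,0.16,0,0,1],[-0.08,0.16,0,0,1],[-0.08,0.16,0,0,1]]]'; python3 -m creep '[[[-0.08,0.16,0,0,1],[-0.08,0.16,0,0,1],[-0.08,0.16,0,0,1],[-0.08,0.16,0,0,1],[-0.08,0.16,0,0,1],[-0.08,0.16,0,0,1],[-0.08,0.16,0,0,1],[-0.08,0.16,0,0,1]]]'
```

```text
clock: 2.77
tool_pos: [0.34, -0.4962, 0.4044]
orientation: [180.0, -0.0, 180.0]
force: [1.0, 0.0, -0.7]
opening: 0.0879
gripper_force: 0.0
clock: 3.43
tool_pos: [0.4681, -0.2395, 0.405]
orientation: [-180.0, 0.0, -180.0]
force: [0.7, -0.1, -0.4]
opening: 0.0876
gripper_force: 0.0
```

```bash
python3 -m creep '[[[-0.08,0.16,0,0,1],[-0.07,0.16,0,0,1],[-0.07,0.16,0,0,1],[-0.05,0.1,0,0,1],[0,0,0,0,1],[0,0,0,0,1]]]'; cat > look.py <<'E'
import sys
from h import *
f=sys.argv[1]
p=shot('wrist');save(p,f)
o=telemetry.get_obs();print(np.round(o['tool_pos'],4),o['clock'])
for a in sys.argv[2:]:
    q,z=a.split(':')
    for r in nets.landmark_of(p,q)[:2]:print(q,np.round(r['uv'],1),round(r['confidence'],2),np.round(atz(p,r['uv'],float(z)),4))
E
python3 look.py w1.png cover_knob:.154 tube_mouth:.074 cover:.064 tube:0
```

```text
clock: 3.93
tool_pos: [0.5221, -0.124, 0.4047]
orientation: [180.0, 0.0, -179.8]
force: [-0.8, -0.7, 0.4]
opening: 0.0873
gripper_force: 0.0
[ 0.5217 -0.1249  0.4046] 3.9833
cover_knob [417.5 237.5] 0.77 [ 0.544  -0.0538  0.154 ]
cover [391.8 204.4] 0.59 [ 0.5447 -0.0543  0.064 ]
cover [560.7 162.2] 0.52 [0.502  0.1047 0.064 ]
```

View pics/w1.png

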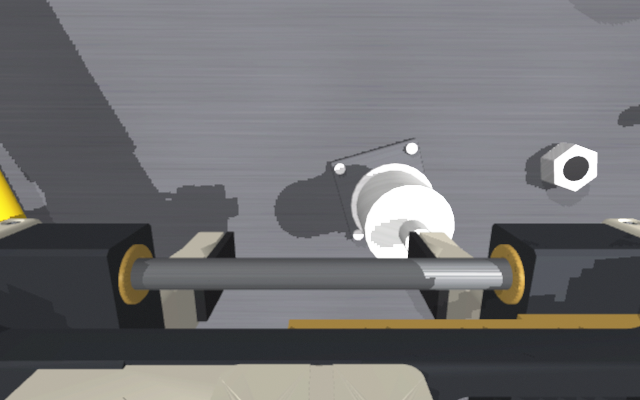

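The cover's knob is at about (413,230), partly behind the finger guide rod, and the nut is at upper right (572,168). I'll back off in x for a clear view.

```bash
python3 -m creep '[[[0.08,0.1,0,0,1],[0.08,0.15,0,0,1],[0.05,0.1,0,0,1],[0,0,0,0,1],[0,0,0,0,1]]]'; cat >> look.py <<'E'
for r in nets.masks_of(p,'cover')[:1]:
    m=r['region'];ys,xs=np.nonzero(m);print('cover mask',xs.min(),xs.max(),ys.min(),ys.max(),m.sum())
E
python3 look.py w2.png cover_knob:.154 cover:.064 tube:0 
```

```text
clock: 4.6
tool_pos: [0.4791, -0.0552, 0.4052]
orientation: [180.0, 0.1, -179.9]
force: [0.1, -0.7, 0.3]
opening: 0.0878
gripper_force: 0.0
[ 0.4795 -0.0556  0.4051] 4.65
cover_knob [322.  286.2] 0.83 [ 0.5414 -0.0543  0.154 ]
cover [322.1 245.3] 0.64 [ 0.5462 -0.0541  0.064 ]
tube [322.3 226.5] 0.89 [ 0.5489 -0.0537  0.    ]
cover mask 284 361 212 312 4150
```

View pics/w2.png

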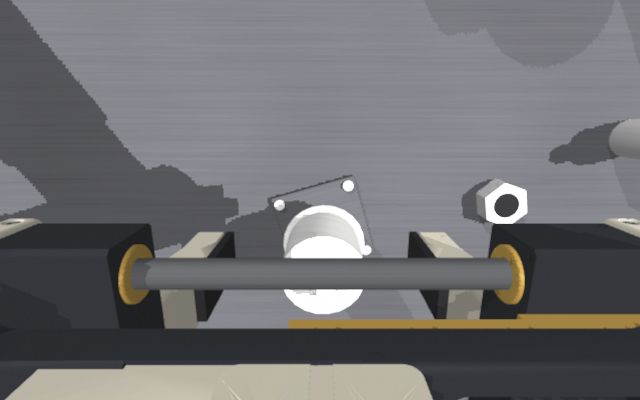

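I had the image axis backwards: image up is world -x, so I need to be at larger x for a clear view.

```bash
python3 -m creep '[[[-0.15,0,0,0,1],[-0.2,0,0,0,1],[-0.15,0,0,0,1],[0,0,0,0,1],[0,0,0,0,1]]]';python3 look.py w3.png cover_knob:.154 cover:.064 tube:0 
```

```text
clock: 5.27
tool_pos: [0.5811, -0.0559, 0.4029]
orientation: [-180.0, -0.2, 179.9]
force: [0.1, 0.1, -0.4]
opening: 0.0876
gripper_force: 0.0
[ 0.5801 -0.0558  0.4034] 5.3167
cover_knob [323.3 158.7] 0.86 [ 0.5447 -0.0546  0.154 ]
cover [322.9 147.2] 0.56 [ 0.5467 -0.0546  0.064 ]
tube [326. 158.] 0.65 [ 0.5658 -0.0508  0.    ]
cover mask 277 371 106 200 7031
```

View pics/w3.png

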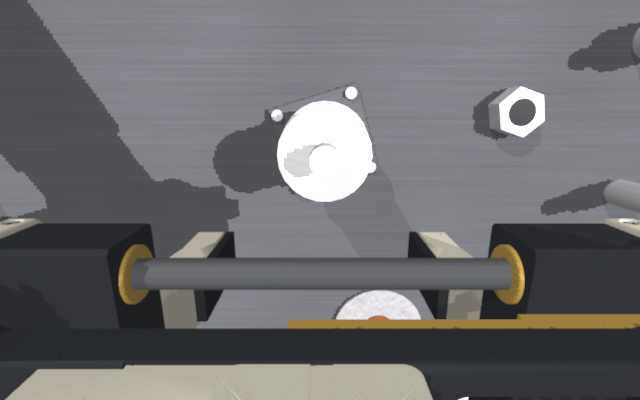

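Clear view: the cover's top is centred at (324,153) and the knob at (324,160), which puts the knob at (0.545,-0.0545). Going down to grip it.

```bash
python3 -m creep '[[[0.1,0,0,0,1],[0.077,0.006,0,0,1],[0,0,0.1,0,1],[0,0,0.15,0,1],[0,0,0.13,0,1],[0,0,0.062,0,1],[0,0,0,0,1],[0,0,0,0,1]]]'
```

```text
clock: 6.18
tool_pos: [0.5439, -0.0541, 0.3167]
orientation: [-180.0, -0.0, -180.0]
force: [0.7, -0.3, 1.0]
opening: 0.0874
gripper_force: 0.0
```

```bash
python3 -m creep '[[[-0.005,0,0.01,0,0.6],[0,0,0,0,0.3],[0,0,0,0,0],[0,0,0,0,0],[0,0,0,0,0],[0,0,0,0,0],[0,0,0,0,0],[0,0,0,0,0]]]'
```

```text
clock: 6.85
tool_pos: [0.5452, -0.054, 0.3143]
orientation: [180.0, 0.0, -180.0]
force: [-0.4, 0.0, 0.7]
opening: 0.0399
gripper_force: 0.0
```

```bash
python3 -m creep '[[[0,0,0,0,0],[0,0,0,0,0],[0,0,0,0,0],[0,0,0,0,0],[0,0,0,0,0],[0,0,0,0,0]]]'
```

```text
clock: 7.35
tool_pos: [0.5453, -0.0539, 0.3142]
orientation: [180.0, 0.0, -180.0]
force: [-1.0, 1.5, 0.7]
opening: 0.021
gripper_force: 30.0
```

```bash
python3 -m creep '[[[0,0,-0.03,0,0],[0,0,-0.06,0,0],[0,0,-0.06,0,0],[0,0,-0.05,0,0],[0,0,0,0,0],[0,0,0,0,0]]]'; python3 -m creep '[[[0,-0.1,0,0,0],[0,-0.15,0,0,0],[0,-0.15,0,0,0],[0,-0.15,0,0,0],[0,-0.1,0,0,0],[0,-0.05,0,0,0],[0,0,0,0,0],[0,0,0,0,0]]]'
```

```text
clock: 7.85
tool_pos: [0.5452, -0.054, 0.3547]
orientation: [180.0, 0.1, -180.0]
force: [0.9, -0.3, -3.3]
opening: 0.0212
gripper_force: 30.0
clock: 8.52
tool_pos: [0.545, -0.1942, 0.3534]
orientation: [180.0, -0.1, 179.9]
force: [-0.9, -0.6, -2.4]
opening: 0.0208
gripper_force: 30.0
```

```bash
python3 -m creep '[[[0,0,0.1,0,0],[0,0,0.15,0,0],[0,0,0.13,0,0],[0,0,0.08,0,0],[0,0,0.03,0,0],[0,0,0,0,0],[0,0,0,0,0]]]'; python3 -m creep '[[[0,0,0.01,0,0],[0,0,0.007,0,0],[0,0,0,0,0],[0,0,0,0,0]]]'
```

```text
clock: 9.1
tool_pos: [0.5458, -0.1934, 0.2568]
orientation: [-180.0, 0.0, -179.9]
force: [0.3, -0.8, -1.1]
opening: 0.0208
gripper_force: 30.0
clock: 9.43
tool_pos: [0.5454, -0.194, 0.2535]
orientation: [-180.0, 0.1, -180.0]
force: [-1.0, 0.3, -2.1]
opening: 0.0212
gripper_force: 30.0
```

```bash
python3 -m creep '[[[0,0,0.01,0,0],[0,0,0,0,0],[0,0,0,0,0]]]'; python3 -m creep '[[[0,0,0.005,0,0],[0,0,0,0,0],[0,0,0,0,0]]]'
```

```text
clock: 9.68
tool_pos: [0.5452, -0.1941, 0.2508]
orientation: [-180.0, -0.0, -180.0]
force: [-0.0, -0.7, -1.1]
opening: 0.0208
gripper_force: 30.0
clock: 9.93
tool_pos: [0.5454, -0.194, 0.2502]
orientation: [-180.0, 0.0, -180.0]
force: [0.3, 0.9, 0.8]
opening: 0.0207
gripper_force: 30.0
```

```bash
python3 -m creep '[[[0,0,0.005,0,0],[0,0,0,0,0],[0,0,0,0,0]]]'
```

```text
clock: 10.18
tool_pos: [0.5455, -0.194, 0.2501]
orientation: [-180.0, 0.1, -179.9]
force: [-3.8, 2.2, 10.4]
opening: 0.0208
gripper_force: 30.0
```

```bash
python3 -m creep '[[[0,0,-0.005,0,0],[0,0,0,0,0.35],[0,0,0,0,0.4],[0,0,0,0,0.5],[0,0,0,0,0.7],[0,0,0,0,0.8],[0,0,0,0,1],[0,0,0,0,1]]]'; python3 -m creep '[[[0,0,-0.08,0,1],[0,0,-0.15,0,1],[0,0,-0.2,0,1],[0,0,-0.2,0,1],[0,0,-0.12,0,1],[0,0,0,0,1],[0,0,0,0,1]]]'
```

```text
clock: 10.85
tool_pos: [0.5453, -0.194, 0.2498]
orientation: [-180.0, -0.0, -180.0]
force: [0.4, 0.1, 0.4]
opening: 0.0617
gripper_force: 0.0
clock: 11.43
tool_pos: [0.5454, -0.194, 0.4018]
orientation: [180.0, 0.2, -180.0]
force: [-0.2, 0.8, -0.6]
opening: 0.0876
gripper_force: 0.0
```

```bash
python3 -m creep '[[[-0.03,0.1,0,0,1],[-0.05,0.18,0,0,1],[-0.05,0.18,0,0,1],[-0.05,0.14,0,0,1],[0,0.07,0,0,1],[0,0,0,0,1],[0,0,0,0,1]]]';python3 look.py w4.png tube_mouth:.074 tube:0 cover:0 cover_knob:.090
```

```text
clock: 12.02
tool_pos: [0.581, -0.0594, 0.3986]
orientation: [-180.0, -0.1, -179.9]
force: [0.3, -0.3, -0.3]
opening: 0.0877
gripper_force: 0.0
[ 0.5809 -0.0601  0.3989] 12.0667
tube [324.3 142.8] 0.72 [ 0.5482 -0.0563  0.    ]
cover [165.5 149. ] 0.68 [ 0.5558 -0.2342  0.    ]
cover [201.1 138.6] 0.65 [ 0.5441 -0.1933  0.    ]
cover_knob [166.9 149.7] 0.59 [ 0.546  -0.1913  0.09  ]
cover mask 138 233 106 185 6048
```

View pics/w4.png

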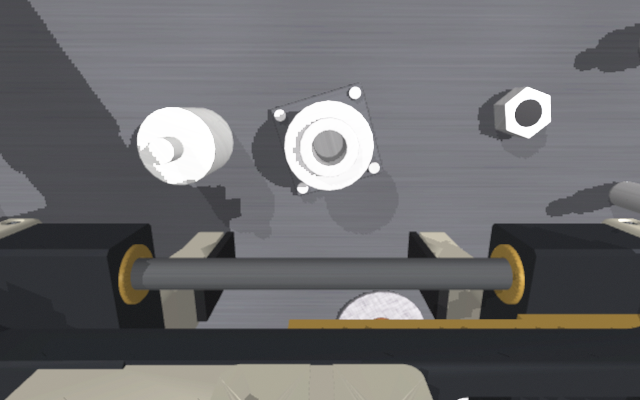

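The cover stands upright at left (knob 167,149) and the tube mouth is open, centred near (329,146). I'll fit the circles to refine the bore axis.

```bash
cat > fit.py <<'E'
from h import *
p=shot('wrist');g=cv2.cvtColor(p['frame'],cv2.COLOR_RGB2GRAY)
for r in nets.masks_of(p,'tube')[:1]:
    m=r['region'];ys,xs=np.nonzero(m);print('mask',xs.min(),xs.max(),ys.min(),ys.max())
# fit circle of radius rr at height z by max radial gradient
gf=cv2.GaussianBlur(g,(0,0),0.7).astype(np.float32)
th=np.linspace(0,2*np.pi,120,endpoint=False)
def samp(c,r,z):
    X=np.stack([c[0]+r*np.cos(th),c[1]+r*np.sin(th),np.full_like(th,z),np.ones_like(th)])
    q=p['P']@X;q=q[:2]/q[2]
    return cv2.remap(gf,q[0].astype(np.float32)[None],q[1].astype(np.float32)[None],1)[0]
for r,z,nm in [(.042,.064,'flange'),(.027,.074,'collar'),(.016,.074,'bore')]:
    best=max(((np.median(np.abs(samp((x,y),r+.001,z)-samp((x,y),r-.001,z))),x,y) for x in np.arange(.535,.557,.0005) for y in np.arange(-.065,-.043,.0005)))
    print(nm,np.round(best,4))
E
python3 fit.py
```

```text
mask 273 383 82 193
flange [ 9.35669e+01  5.46000e-01 -5.30000e-02]
collar [18.2188  0.535  -0.063 ]
bore [ 6.89951e+01  5.45500e-01 -5.25000e-02]
```

```bash
python3 -m creep '[[[0,0.1,0,0,1],[-0.03,0.18,0,0,1],[-0.03,0.2,0,0,1],[-0.03,0.2,0,0,1],[-0.03,0.2,0,0,1],[-0.03,0.2,0,0,1],[-0.03,0.2,0,0,1],[-0.03,0.2,0,0,1]]]'; python3 -m creep '[[[0,0.17,0,0,1],[0,0.1,0,0,1],[0,0,0,0,1],[0,0,0,0,1],[0,0,0,0,1]]]';python3 look.py w5.png slim_gauge_handle:.087 slim_gauge:0 fat_gauge:0 wrench:0 die_grinder:0
python3 - <<'E'
E
```

```text
clock: 13.08
tool_pos: [0.6231, 0.2377, 0.4001]
orientation: [180.0, 0.0, -180.0]
force: [1.0, -0.4, -0.0]
opening: 0.0876
gripper_force: 0.0
clock: 13.5
tool_pos: [0.6231, 0.2894, 0.3998]
orientation: [-180.0, -0.0, -180.0]
force: [0.3, -0.1, 0.6]
opening: 0.0875
gripper_force: 0.0
[0.6232 0.289  0.4   ] 13.55
slim_gauge_handle [319.1 170.7] 0.75 [0.6071 0.2873 0.087 ]
slim_gauge [319.2 155.6] 0.76 [0.6055 0.2868 0.    ]
fat_gauge [321.4 168.4] 0.28 [0.6201 0.2893 0.    ]
fat_gauge [320.5 153.1] 0.16 [0.6027 0.2883 0.    ]
wrench [446.6 141.9] 0.93 [0.59   0.4289 0.    ]
die_grinder [253.5 263.4] 0.93 [0.7385 0.206  0.    ]
```

View pics/w5.png

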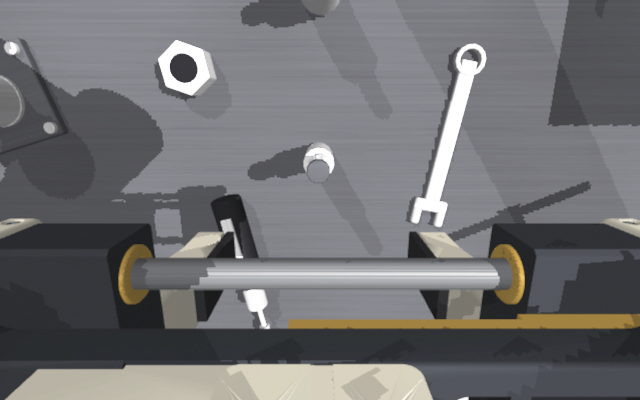

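The slim gauge is at (318,160), with its dark handle top at (319,170). Nothing is near its grasp zone. I'll refine its position by circle fit.

```bash
cat >> h.py <<'E'
def fit(p,circs,cx,cy,s=.012):
    g=cv2.GaussianBlur(cv2.cvtColor(p['frame'],cv2.COLOR_RGB2GRAY),(0,0),.7).astype(np.float32)
    th=np.linspace(0,2*np.pi,120,endpoint=False)
    def sc(c,r,z):
        def f(r):
            q=p['P']@np.stack([c[0]+r*np.cos(th),c[1]+r*np.sin(th),np.full_like(th,z),np.ones_like(th)]);q=(q[:2]/q[2]).astype(np.float32)
            return cv2.remap(g,q[0][None],q[1][None],1)[0]
        return np.mean(np.minimum(np.abs(f(r+.001)-f(r-.001)),40))
    for r,z in circs:
        print(r,z,np.round(max((sc((x,y),r,z),x,y) for x in np.arange(cx-s,cx+s,.0005) for y in np.arange(cy-s,cy+s,.0005)),4))
E
python3 - <<'E'
from h import *
p=shot('wrist');fit(p,[(.01,.105),(.015,.06)],.605,.287)
for r in nets.masks_of(p,'slim_gauge')[:1]:
    m=r['region'];ys,xs=np.nonzero(m);print(xs.min(),xs.max(),ys.min(),ys.max(),m.sum())
    print(proj(p,[.605,.287,.105]),proj(p,[.605,.287,0]))
E
```

```text
0.01 0.105 [25.5445  0.6035  0.2855]
0.015 0.06 [29.9668  0.604   0.286 ]
305 333 142 181 907
[318.48990293 171.62298838] [319.2877791  154.70410149]
```

```bash
python3 -m creep '[[[-0.03,-0.015,0.1,0,1],[0,0,0.15,0,1],[0,0,0.12,0,1],[0,0,0.08,0,1],[0,0,0,0,1],[0,0,0,0,1]]]'; python3 - <<'E'
from h import *
p=shot('wrist');print(telemetry.get_obs()['tool_pos']);fit(p,[(.01,.105),(.015,.06)],.605,.287)
for r in nets.landmark_of(p,'slim_gauge_handle')[:1]:print(r,atz(p,r['uv'],.087))
save(p,'w6.png')
E
```

```text
clock: 14.45
tool_pos: [0.6292, 0.2869, 0.3094]
orientation: [-179.9, -0.1, -180.0]
force: [0.3, -0.5, 1.1]
opening: 0.0878
gripper_force: 0.0
[0.62951537 0.28717729 0.31076929]
0.01 0.105 [32.8507  0.604   0.286 ]
0.015 0.06 [31.6262  0.6055  0.287 ]
{'uv': [323.5, 186.4], 'confidence': 0.57} [0.60640375 0.28797713 0.087     ]
```

```bash
python3 -m creep '[[[0.08,0,0,0,1],[0.0425,0,0,0,1],[0,0,0,0,1],[0,0,0.1,0,1],[0,0,0.12,0,1],[0,0,0.08,0,1],[0,0,0.02,0,1],[0,0,0,0,1]]]'; python3 -m creep '[[[0,0,0,0,0.5],[0,0,0,0,0.3],[0,0,0,0,0.3],[0,0,0,0,0.3],[0,0,0,0,0.3],[0,0,0,0,0.3],[0,0,0,0,0.3]]]'
```

```text
clock: 15.22
tool_pos: [0.6046, 0.287, 0.2454]
orientation: [-179.9, -0.1, -180.0]
force: [1.2, -0.2, -0.2]
opening: 0.088
gripper_force: 0.0
clock: 15.8
tool_pos: [0.6046, 0.287, 0.2461]
orientation: [180.0, 0.0, -180.0]
force: [1.1, 0.0, -0.1]
opening: 0.0467
gripper_force: 0.0
```

```bash
python3 -m creep '[[[0,0,0,0,0],[0,0,0,0,0],[0,0,0,0,0],[0,0,0,0,0],[0,0,0,0,0],[0,0,0,0,0],[0,0,0,0,0],[0,0,0,0,0]]]'
```

```text
clock: 16.47
tool_pos: [0.6046, 0.2869, 0.2458]
orientation: [-180.0, -0.0, -180.0]
force: [0.0, -1.1, -0.4]
opening: 0.0195
gripper_force: 30.0
```

```bash
python3 -m creep '[[[0,0,-0.03,0,0],[0,0,-0.1,0,0],[0,0,-0.15,0,0],[0,0,-0.15,0,0],[0,0,-0.12,0,0],[0,0,-0.05,0,0],[0.02,-0.08,0,0,0],[0.03,-0.14,0,0,0]]]'; python3 -m creep '[[[0.035,-0.18,0,0,0],[0.035,-0.18,0,0,0],[0.035,-0.18,0,0,0],[0.035,-0.18,0,0,0],[0.035,-0.18,0,0,0],[0.03,-0.18,0,0,0],[0.02,-0.18,0,0,0],[0.02,-0.12,0,0,0]]]';python3 -m creep '[[[0,-0.06,0,0,0],[0,-0.04,0,0,0],[0,0,0,0,0],[0,0,0,0,0],[0,0,0,0,0]]]'
python3 - <<'E'
from h import *
p=shot('wrist');save(p,'w7.png');s=shot('side');save(s,'s7.png');c=shot('scene')
cv2.imwrite('pics/c7.png',np.hstack([cv2.resize(p['frame'][:,:,::-1],(480,300)),cv2.resize(s['frame'][150:300,260:420,::-1],(320,300))]))
for n,q in [('w',p),('s',s),('c',c)]:
  for k in('tube_mouth','slim_gauge','slim_gauge_handle'):
    for r in nets.landmark_of(q,k)[:1]:print(n,k,np.round(r['uv'],1),round(r['confidence'],2))
E
```

```text
clock: 17.13
tool_pos: [0.5944, 0.2443, 0.365]
orientation: [179.9, -0.0, -179.9]
force: [0.3, -1.5, -5.6]
opening: 0.0193
gripper_force: 30.0
clock: 17.8
tool_pos: [0.544, -0.0358, 0.3645]
orientation: [-180.0, -0.1, 180.0]
force: [0.9, -0.4, -4.3]
opening: 0.0196
gripper_force: 30.0
clock: 18.22
tool_pos: [0.5459, -0.0522, 0.3654]
orientation: [180.0, -0.0, -179.9]
force: [0.1, 0.8, -4.2]
opening: 0.0196
gripper_force: 30.0
w tube_mouth [322.6 193.9] 0.6
w slim_gauge [323.5 207.5] 0.57
w slim_gauge_handle [322.3 269.2] 0.96
s tube_mouth [340.1 209. ] 0.75
s slim_gauge [340.9 199.6] 0.61
s slim_gauge_handle [340.4 175.3] 0.7
c tube_mouth [305.3 194.7] 0.61
c slim_gauge [307.2 186.4] 0.67
c slim_gauge_handle [307.7 163.9] 0.66
```

View pics/c7.png

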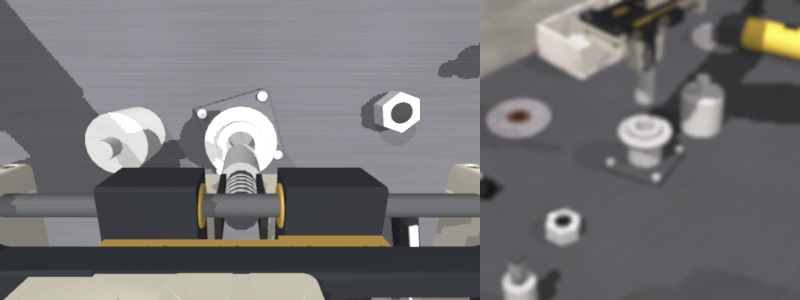

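The gauge hangs upright over the bore: in the wrist view its foot is at about (240,140) in the scaled crop, inside the collar ring. I'll lower to just above the mouth and compare the axes.

```bash
python3 -m creep '[[[0,0,0.06,0,0],[0,0,0.08,0,0],[0,0,0.03,0,0],[0,0,0,0,0],[0,0,0,0,0],[0,0,0,0,0]]]'
python3 - <<'E'
from h import *
p=shot('wrist');t=telemetry.get_obs()['tool_pos'];print(np.round(t,4))
fit(p,[(.042,.064),(.027,.074)],.5457,-.0527)
zf=t[2]-.246
f=p['frame'][80:300,220:430,::-1].copy();f=cv2.resize(f,None,fx=2.7,fy=2.7,interpolation=cv2.INTER_CUBIC)
th=np.linspace(0,2*np.pi,90)
for (x,y,r,z,c) in [(.5457,-.0527,.027,.074,(0,0,255)),(.5457,-.0527,.016,.074,(0,160,0)),(.5457,-.0527,.042,.064,(255,0,255)),(t[0],t[1],.012,zf,(255,0,0)),(t[0],t[1],.015,zf+.003,(255,100,0))]:
    pts=np.array([(proj(p,[x+r*np.cos(a),y+r*np.sin(a),z])-[220,80])*2.7+1 for a in th]);cv2.polylines(f,[pts.astype(np.int32)],True,c,1)
cv2.imwrite('pics/w8.png',f)
E
```

```text
clock: 19.32
tool_pos: [0.5461, -0.053, 0.3327]
orientation: [-180.0, 0.1, -180.0]
force: [-0.2, -0.5, -3.6]
opening: 0.0197
gripper_force: 30.0
[ 0.5461 -0.053   0.3328]
0.042 0.064 [31.0959  0.5452 -0.0522]
0.027 0.074 [21.702   0.5512 -0.0632]
```

View pics/w8.png

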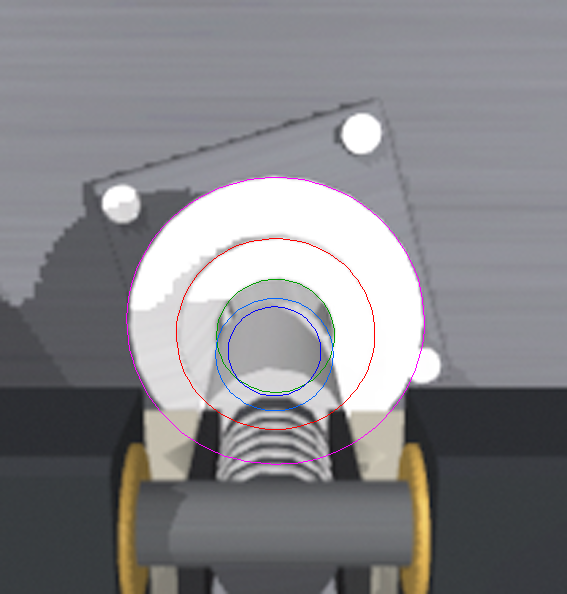

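```bash
python3 - <<'E'
from h import *
p=shot('wrist');t=telemetry.get_obs()['tool_pos'];zf=t[2]-.246
g=cv2.cvtColor(p['frame'],cv2.COLOR_RGB2GRAY)
print('col',int(proj(p,t)[0]));
for c in(314,321,328):print(c,g[176:222,c].tolist())
for r in (186,190,194,198,202,206,210):print(r,g[r,292:354].tolist())
print('bore top row',proj(p,[.5457-.016,-.0527,.074]),'foot',proj(p,[t[0]-.012,t[1],zf]),proj(p,[t[0]-.015,t[1],zf+.003]),proj(p,[t[0]-.015,t[1],zf+.06]),proj(p,[t[0]-.010,t[1],zf+.06]))
for s in(-1,1):print('side',proj(p,[t[0],t[1]+s*.015,zf+.003]),proj(p,[t[0],t[1]+s*.015,zf+.03]),proj(p,[t[0],t[1]+s*.015,zf+.06]))
E
```

```text
col 341
314 [255, 255, 255, 255, 255, 255, 254, 250, 216, 183, 183, 183, 183, 184, 185, 186, 183, 174, 168, 168, 168, 168, 167, 168, 167, 168, 168, 168, 169, 167, 168, 168, 169, 168, 169, 168, 168, 169, 168, 169, 168, 182, 208, 215, 213, 215]
321 [255, 255, 255, 255, 255, 255, 242, 186, 179, 178, 179, 180, 179, 180, 182, 184, 180, 170, 166, 166, 165, 166, 166, 166, 165, 165, 166, 165, 164, 164, 165, 165, 164, 164, 164, 164, 165, 164, 164, 163, 181, 205, 214, 214, 214, 214]
328 [255, 255, 255, 255, 255, 255, 254, 242, 195, 189, 189, 188, 187, 186, 184, 184, 194, 205, 208, 208, 180, 158, 157, 157, 157, 157, 158, 157, 157, 156, 155, 155, 155, 156, 156, 155, 156, 155, 156, 156, 155, 182, 206, 212, 214, 214]
186 [255, 255, 255, 255, 255, 255, 255, 255, 255, 255, 255, 255, 255, 255, 255, 255, 252, 232, 204, 181, 187, 184, 183, 183, 184, 183, 183, 184, 181, 179, 179, 179, 177, 180, 183, 186, 189, 188, 185, 184, 187, 199, 229, 250, 254, 255, 255, 255, 255, 255, 255, 255, 255, 255, 255, 255, 255, 255, 255, 255, 255, 251]
190 [255, 255, 254, 250, 249, 248, 248, 249, 248, 247, 247, 247, 244, 22
[... 1453 characters left out ...]
253, 255, 255, 255, 255, 255, 255, 255, 255, 255]
210 [213, 215, 213, 213, 216, 218, 217, 192, 155, 159, 163, 165, 164, 166, 166, 167, 169, 170, 169, 169, 169, 168, 169, 167, 167, 168, 167, 166, 165, 164, 163, 161, 161, 160, 158, 157, 156, 155, 154, 151, 148, 147, 145, 142, 140, 136, 134, 130, 148, 188, 222, 249, 254, 255, 255, 255, 255, 255, 255, 255, 255, 255]
bore top row [321.68928015 182.86834379] foot [321.30317604 193.00506087] [321.30944576 189.7967764 ] [321.23354273 215.87405593] [321.2135955  225.06494199]
side [299.51861158 210.88978173] [296.72117834 223.94389137] [292.64272642 242.97582311]
side [343.01018319 210.9881481 ] [345.73610306 224.05632131] [349.71042617 243.10939152]
```

Flange and shoulder rows match the prediction, so the TCP is on the bore axis within about 0.5 mm. The foot looks at most 2 mm off, which the chamfer can capture. I'll descend gently and watch the force.

```bash
python3 -m creep '[[[0,0,0.03,0,0],[0,0,0.03,0,0],[0,0,0.01,0,0],[0,0,0,0,0]]]'; python3 -m creep '[[[0,0,0.01,0,0],[0,0,0.01,0,0],[0,0,0,0,0]]]'
```

```text
clock: 19.75
tool_pos: [0.5453, -0.0531, 0.3168]
orientation: [-180.0, -0.1, -180.0]
force: [0.6, -0.4, -4.5]
opening: 0.0198
gripper_force: 30.0
clock: 20.0
tool_pos: [0.5457, -0.053, 0.3135]
orientation: [-180.0, -0.0, -180.0]
force: [0.1, 0.7, -3.8]
opening: 0.0192
gripper_force: 30.0
```

```bash
python3 -m creep '[[[0,0,0.02,0,0],[0,0,0.02,0,0],[0,0,0.02,0,0],[0,0,0,0,0]]]'; python3 -m creep '[[[0,0,0.02,0,0],[0,0,0.03,0,0],[0,0,0.02,0,0],[0,0,0,0,0]]]'
```

```text
clock: 20.33
tool_pos: [0.5453, -0.053, 0.3007]
orientation: [-180.0, -0.1, -180.0]
force: [-0.1, 0.2, -3.9]
opening: 0.0196
gripper_force: 30.0
clock: 20.67
tool_pos: [0.5453, -0.0531, 0.2866]
orientation: [-180.0, -0.1, -180.0]
force: [-0.6, -0.2, -3.6]
opening: 0.0197
gripper_force: 30.0
```

```bash
python3 -m creep '[[[0,0,0.03,0,0],[0,0,0.03,0,0],[0,0,0.02,0,0],[0,0,0,0,0]]]'; python3 -m creep '[[[0,0,0.02,0,0],[0,0,0.015,0,0],[0,0,0,0,0],[0,0,0,0,0]]]'
```

```text
clock: 21.0
tool_pos: [0.5453, -0.0531, 0.2706]
orientation: [-180.0, -0.1, -180.0]
force: [-0.0, 0.1, -3.7]
opening: 0.0194
gripper_force: 30.0
clock: 21.33
tool_pos: [0.5457, -0.053, 0.2647]
orientation: [-180.0, -0.0, -180.0]
force: [0.3, -0.9, -3.8]
opening: 0.0194
gripper_force: 30.0
```

```bash
python3 -m creep '[[[0,0,0.01,0,0],[0,0,0.005,0,0],[0,0,0,0,0],[0,0,0,0,0]]]'; python3 -m creep '[[[0,0,0.005,0,0],[0,0,0,0,0],[0,0,0,0,0]]]';python3 -m creep '[[[0,0,0.005,0,0],[0,0,0,0,0],[0,0,0,0,0]]]'
```

```text
clock: 21.67
tool_pos: [0.5457, -0.053, 0.2619]
orientation: [180.0, -0.0, -180.0]
force: [-0.2, 0.2, -4.2]
opening: 0.0197
gripper_force: 30.0
clock: 21.92
tool_pos: [0.5457, -0.053, 0.2608]
orientation: [180.0, -0.0, -180.0]
force: [0.4, 0.5, -4.0]
opening: 0.0197
gripper_force: 30.0
clock: 22.17
tool_pos: [0.5457, -0.053, 0.2598]
orientation: [-180.0, -0.0, -180.0]
force: [-0.1, -0.3, -3.6]
opening: 0.0195
gripper_force: 30.0
```

```bash
python3 -m creep '[[[0,0,0.005,0,0],[0,0,0,0,0],[0,0,0,0,0]]]';python3 -m creep '[[[0,0,0.005,0,0],[0,0,0,0,0],[0,0,0,0,0]]]'
```

```text
clock: 22.42
tool_pos: [0.5459, -0.053, 0.2597]
orientation: [-180.0, 0.1, -180.0]
force: [-2.6, 0.6, 4.8]
opening: 0.0193
gripper_force: 30.0
clock: 22.67
tool_pos: [0.5461, -0.053, 0.2596]
orientation: [-180.0, 0.1, -179.9]
force: [-5.3, -0.2, 13.4]
opening: 0.0197
gripper_force: 30.0
```

```bash
python3 -m creep '[[[0,0,-0.008,0,0],[0,0,0,0,0.35],[0,0,0,0,0.45],[0,0,0,0,0.6],[0,0,0,0,0.8],[0,0,0,0,1],[0,0,0,0,1],[0,0,0,0,1]]]'; python3 -m creep '[[[0,0,-0.08,0,1],[0,0,-0.15,0,1],[0,0,-0.2,0,1],[0,0,-0.2,0,1],[-0.1,0,-0.07,0,1],[-0.08,-0,0,0,1],[0,0,0,0,1],[0,0,0,0,1]]]'
python3 - <<'E'
from h import *
p=shot('wrist');print(np.round(telemetry.get_obs()['tool_pos'],4))
fit(p,[(.042,.064),(.016,.074),(.01,.119)],.5457,-.0527)
fit(p,[(.011,.098),(.036,.068)],.5453,-.194)
E
```

```text
clock: 23.33
tool_pos: [0.5458, -0.053, 0.2594]
orientation: [-180.0, -0.0, -180.0]
force: [-0.5, 0.8, -0.3]
opening: 0.0606
gripper_force: 0.0
clock: 24.0
tool_pos: [0.5819, -0.053, 0.399]
orientation: [180.0, -0.0, 180.0]
force: [-0.8, -0.2, -0.8]
opening: 0.0877
gripper_force: 0.0
[ 0.5814 -0.0531  0.3986]
0.042 0.064 [39.6834  0.5452 -0.0522]
0.016 0.074 [38.2209  0.5457 -0.0532]
0.01 0.119 [38.6292  0.5457 -0.0532]
0.011 0.098 [27.2584  0.5443 -0.185 ]
0.036 0.068 [38.7783  0.5458 -0.1935]
```

```bash
python3 -m creep '[[[0.05,-0.1,0,0,1],[0.07,-0.18,0,0,1],[0.06,-0.18,0,0,1],[0,-0.16,0,0,1],[0,-0.085,0,0,1],[0,0,0,0,1],[0,0,0,0,1]]]'; python3 -m creep '[[[0,0,0.1,0,1],[0,0,0.18,0,1],[0,0,0.2,0,1],[0,0,0.15,0,1],[0,0,0.07,0,1],[0,0,0.03,0,1],[0,0,0,0,1],[0,0,0,0,1]]]'
```

```text
clock: 24.63
tool_pos: [0.5449, -0.1948, 0.3988]
orientation: [180.0, -0.1, 179.9]
force: [0.9, -0.4, 0.7]
opening: 0.0874
gripper_force: 0.0
clock: 25.3
tool_pos: [0.5462, -0.1935, 0.2542]
orientation: [-180.0, 0.0, -179.9]
force: [0.5, -0.5, 0.8]
opening: 0.0873
gripper_force: 0.0
```

```bash
python3 -m creep '[[[0,0,0.015,0,0.6],[0,0,0,0,0.3],[0,0,0,0,0.3],[0,0,0,0,0.3],[0,0,0,0,0.3],[0,0,0,0,0.3],[0,0,0,0,0.3],[0,0,0,0,0]]]';python3 -m creep '[[[0,0,0,0,0],[0,0,0,0,0],[0,0,0,0,0],[0,0,0,0,0],[0,0,0,0,0],[0,0,0,0,0],[0,0,0,0,0],[0,0,0,0,0]]]'
```

```text
clock: 25.97
tool_pos: [0.5458, -0.1941, 0.2505]
orientation: [-180.0, 0.0, -180.0]
force: [-0.3, -0.2, -0.1]
opening: 0.0398
gripper_force: 0.0
clock: 26.63
tool_pos: [0.5458, -0.1939, 0.2504]
orientation: [180.0, -0.0, -180.0]
force: [-0.1, 0.7, -0.1]
opening: 0.0211
gripper_force: 30.0
```

```bash
python3 -m creep '[[[0,0,-0.03,0,0],[0,0,-0.1,0,0],[0,0,-0.15,0,0],[0,0,-0.17,0,0],[0,0,-0.17,0,0],[0,0,-0.12,0,0],[0,0,-0.06,0,0],[0,0,0,0,0]]]';python3 -m creep '[[[0,0.08,0,0,0],[0,0.14,0,0,0],[0,0.17,0,0,0],[0,0.15,0,0,0],[0,0.11,0,0,0],[0,0.055,0,0,0],[0,0,0,0,0],[0,0,0,0,0]]]'
```

```text
clock: 27.3
tool_pos: [0.5461, -0.1943, 0.4143]
orientation: [-179.9, 0.3, -180.0]
force: [0.3, -0.3, -2.6]
opening: 0.021
gripper_force: 30.0
clock: 27.97
tool_pos: [0.5455, -0.0527, 0.4096]
orientation: [-180.0, -0.1, -179.9]
force: [0.1, -0.4, -2.8]
opening: 0.021
gripper_force: 30.0
```

```bash
python3 -m creep '[[[0,0,0.06,0,0],[0,0,0.1,0,0],[0,0,0.1,0,0],[0,0,0.07,0,0],[0,0,0.04,0,0],[0,0,0.02,0,0],[0,0,0,0,0]]]';python3 -m creep '[[[0,0,0.02,0,0],[0,0,0.02,0,0],[0,0,0.015,0,0],[0,0,0,0,0],[0,0,0,0,0]]]'
```

```text
clock: 28.55
tool_pos: [0.5456, -0.0537, 0.3317]
orientation: [-180.0, -0.1, 180.0]
force: [-0.9, 0.2, -1.5]
opening: 0.0207
gripper_force: 30.0
clock: 28.97
tool_pos: [0.5457, -0.053, 0.3215]
orientation: [-180.0, 0.0, -180.0]
force: [0.6, 0.6, -1.6]
opening: 0.021
gripper_force: 30.0
```

```bash
python3 -m creep '[[[0,0,0.015,0,0],[0,0,0.01,0,0],[0,0,0,0,0],[0,0,0,0,0]]]';python3 -m creep '[[[0,0,0.006,0,0],[0,0,0,0,0],[0,0,0,0,0]]]';python3 -m creep '[[[0,0,0.006,0,0],[0,0,0,0,0],[0,0,0,0,0]]]'
```

```text
clock: 29.3
tool_pos: [0.5457, -0.053, 0.3163]
orientation: [-180.0, -0.0, -180.0]
force: [0.4, -0.8, -2.4]
opening: 0.021
gripper_force: 30.0
clock: 29.55
tool_pos: [0.5457, -0.053, 0.3152]
orientation: [-180.0, -0.0, -180.0]
force: [-1.0, -0.0, -2.5]
opening: 0.0209
gripper_force: 30.0
clock: 29.8
tool_pos: [0.5459, -0.053, 0.3144]
orientation: [180.0, 0.0, -180.0]
force: [0.2, 0.8, 0.8]
opening: 0.0208
gripper_force: 30.0
```

Contact at the expected height. I'll press slightly to confirm, then release.

```bash
python3 -m creep '[[[0,0,0.005,0,0],[0,0,0,0,0],[0,0,0,0,0]]]'; python3 -m creep '[[[0,0,-0.004,0,0],[0,0,0,0,0.35],[0,0,0,0,0.4],[0,0,0,0,0.5],[0,0,0,0,0.7],[0,0,0,0,1],[0,0,0,0,1],[0,0,0,0,1]]]'; python3 -m creep '[[[0,0,-0.05,0,1],[0,0,-0.1,0,1],[0,0,-0.15,0,1],[-0.05,0,-0.12,0,1],[-0.13,0,0,0,1],[0,0,0,0,1],[0,0,0,0,1]]]'
python3 - <<'E'
from h import *
p=shot('wrist');s=shot('side');c=shot('scene');print(np.round(telemetry.get_obs()['tool_pos'],4))
fit(p,[(.042,.064),(.036,.132)],.5457,-.0527)
cv2.imwrite('pics/f.png',np.hstack([cv2.resize(p['frame'][60:220,220:430,::-1],(400,305)),cv2.resize(s['frame'][170:255,290:400,::-1],(400,305))]))
for k in('fat_gauge','nut','disc','die_grinder'):
  for r in nets.landmark_of(c,k)[:1]:print(k,np.round(atz(c,r['uv'],0),3))
E
```

```text
clock: 30.05
tool_pos: [0.5459, -0.053, 0.3144]
orientation: [-180.0, 0.1, -180.0]
force: [-2.2, 1.6, 9.4]
opening: 0.021
gripper_force: 30.0
clock: 30.72
tool_pos: [0.5457, -0.053, 0.3138]
orientation: [-180.0, -0.0, -180.0]
force: [-0.1, 0.2, 0.3]
opening: 0.0619
gripper_force: 0.0
clock: 31.3
tool_pos: [0.5824, -0.053, 0.3986]
orientation: [180.0, 0.0, -180.0]
force: [-0.4, -0.0, -0.3]
opening: 0.0876
gripper_force: 0.0
[ 0.5811 -0.0531  0.3979]
0.042 0.064 [21.4077  0.5457 -0.0537]
0.036 0.132 [35.6743  0.5437 -0.0532]
fat_gauge [0.435 0.301 0.   ]
nut [0.536 0.149 0.   ]
disc [0.786 0.021 0.   ]
die_grinder [0.727 0.202 0.   ]
```

View pics/f.png

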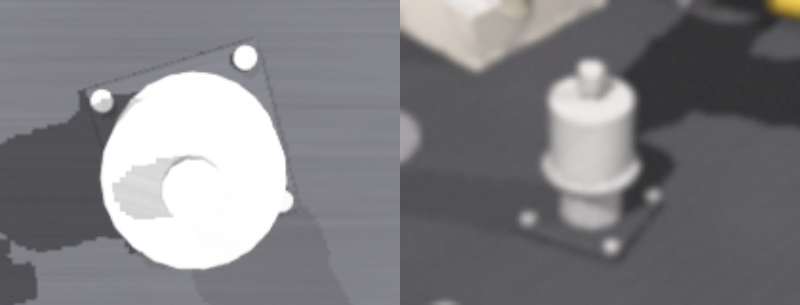

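The cover sits flat and upright on the flange, and nothing else has moved. Handing in.

```bash
python3 -c "
from plant import workorder;print(workorder.close_job())"
```

```text
the job is handed in; nothing more can be done
None
```

The slim gauge is fully down in the tube, handle up, the cover sits flat on the flange again, and the job is handed in; arm time was about 31 s and no bystander was touched.

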